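Set the gap gauge with its knurled wheel and gauge a bearing

ROBOT

A 6-joint arm with a two-finger parallel gripper is mounted at the origin on a cart in front of the work surface, level with it; the furniture and walls round the work are solid. World frame = base frame: x ahead of the robot, y to its left, z up, the work surface at z = 0. Lengths are in m, angles in degrees, forces in N, time in s.
With the tool pointing down it reaches from about 0.325 to 0.775 m from the base axis. Payload 9.3 kg.
Tool frame: the origin (TCP) lies on the centre line of the jaws, within the pads' length; the fingertips stand 25 mm ahead of it and the grasp point (between the pads) lies 6 mm ahead of it (arm.tips_ahead is the distance from the TCP to the fingertips, in m); z points along the fingers, y is the direction in which the jaws open and shut (so a half turn about z gives the same grasp; the last joint's range is limited). The gripper opens to 85 mm and grips with 20 to 120 N. Pads are 22 mm wide; open, the fingers measure 114 mm over their backs; the gripper's body (76 mm by 85 mm) begins 54 mm behind the grasp point. The pads swing forward as they close: fully open they stand 13 mm farther back than shut.
Start: joints at [-74.232, 14.817, 1.232, 76.415, 0, 81.257], TCP at [0.228, -0.5, 0.256] pointing down, gripper open.
Joint ranges: [-174.27, 174.27], [-52.1, 104.24], [-59.71, 78.15], [-110.17, 111.67], [-87.03, 83.33], [-180, 180]. Speed limits (degrees/s): [127.2, 127.2, 159.86, 180, 180, 180].

INTERFACE

Orientations are given as a 3x3 rotation matrix whose columns are the frame's x, y, z axes.
In Python, from plant import arm gives the robot as it stands.
- The arm moves only by the tool jog_arm, never from a script. Its argument "rows" is a list of rows, each a list of 6 numbers: the shift along the tool's x, y, z scaled (see below), then the turn, a rotation vector about the tool's x, y, z scaled (see below). A call has 1 to 12 rows; each row is the pose to reach, as a shift and turn from the pose commanded when the call began, along the tool's axes at that moment; what a row does not reach only later rows make up. The controller multiplies each number of a shift by 0.3 m and each number of a turn by 2 rad. A row lasts 1/8 s, in which the tool goes at most 62.5 mm and 10.7 degrees, less where a joint would pass 70% of its speed; a pose out of reach is approached as far as the arm can. A call with a number of a shift or a turn outside -1 to 1 is refused whole. A call with a gripper value outside its range is refused whole. "grip" is the opening, from -1 (shut) to 1 (fully open), set as the call begins (left out, the last holds). The fingers move at their own pace and stop on an object; "newtons" is the grip in N (left out, the last holds). Time passes only in rows, so rows that repeat a pose let the fingers close. It gives the time, the measured TCP pose, the force and the opening at its end, in the units of the state.
- arm.get_state(): the state, without advancing time (a new reading comes with each control period).
- arm.get_image(name): name is "scene" or "top" or "wrist"; returns the picture (384x512x3 uint8, blue, green, red); there is no depth.
- arm.camera_model(name): a dict with "K" (3x3 intrinsics, pixels), "dist_coeffs" ([k1, k2, p1, p2, k3] as OpenCV has them; the pictures are not rectified), "R" (3x3) and "t" (3): a world point X has camera coordinates R X + t. Camera axes: x right, y down, z forward; pixel columns grow to the right and rows downward; lengths in m; the calibration is good to about 2 mm. A picture is of the moment at which its call begins: read the wrist's pose just before it. camera_model takes no time and is no camera call; for the wrist camera it gives the pose at the moment of the call.
- arm.sign_off(): hands the job in, once; it reports no verdict.
Trained networks look in the newest picture that a camera, given by its name, has taken for a name from the list of things; names that differ only in an ending like _2 or _b are one class to them, and where a whole thing is asked for, a point or a joint stands for the part that bears it (a point fixed in the world has none). Each returns a list of dicts, best first, with "confidence" (0 to 1); they miss things now and then, are a little off and sometimes report something else, mostly with a low value. They report only what shows in the picture. A call takes as long as a camera call. They do not tell look-alikes from the thing itself.
- arm.boxes_of(camera, target): "rect" ([centre column, centre row, width, height] in pixels, round what is visible of it).
- arm.place_of(camera, target): "point" ([row, column] in pixels: a listed point, or the origin of a listed thing).
The state is a dict: "clock": time; "joints": joint angles; "dq": joint speeds; "joint_efforts": joint torques, N m; "position": TCP position; "orientation": TCP orientation; "ft_force": force on the tool from outside, world axes, zero at the start; "ft_torque": the same for the moment, N m; "width": finger opening in m.
Only numpy, scipy, OpenCV 4.12 (cv2) and the standard library are available. Lean on these libraries where they do the work, as an engineer would, in place of code of your own. Each camera call takes 0.05 s, during which the arm holds its last target.

TASK

Roll the knurled wheel of the gap gauge under a fingertip until the sliding jaw has closed in and its index line meets the long gauge mark on the scale. Then check the large bearing: with a fingertip push it flat along the fence, right through between fence and jaw, until it lies wholly past the jaw on the far end of the gauge, with the index still on the mark. Move the jaw by the wheel only, grasp or lift nothing, and leave the other things where they are.

Things in the scene. Friction and masses are not known exactly. Their poses are not given: they have to be found in the camera images.
- gap_gauge: Adjustable bench gap gauge, fixed; flat grey base 236 mm (its x) by 216 mm (y -150 to +66), 12 mm high. Origin: on the table under the lane's middle, level with the jaw; x along the lane, away from the robot (the way to push), y left, z up. Jaw, wheel and rack housing stand on its right. Housing: x -18 to 18, y -144 to -100, top z 64 mm. All mm below are in this frame.
- lane_middle (a point): Point on the bright ground lane at x 0, y 0, z 14 mm of the gauge. Lane surface z 14, x -112 to 112, y -40 to 37. The long fence borders it on the left: straight face y = 37, top z 34, x -108 to 108. A low stop strip (top z 22) closes the far end at x = 112. Lane, fence and jaw are oiled and slippery (friction about 0.2).
- sliding_jaw: Steel jaw on the lane's right, rounded nose, x -17 to 17, nose top z 37, rack bar behind it top z 60. Slides along y; left closes. Its origin is the gauge's origin when the index is on the mark: nose face then y = -37, 74 mm from the fence. Starts 14 to 28 mm too far open (right); travel from 34 mm open to 6 mm past the mark. Friction (about 9 N) holds it. Robot must not push it.
- jaw_index (a point): Tip of the index line on the jaw's small tongue, over the scale; x -30, z 27 mm of the gauge, moves with the jaw. On the mark its y in the gauge's frame is -55, like gauge_mark's.
- gauge_mark (a point): The one long heavy line on the scale; x -36, y -55, z 27 mm of the gauge. The scale is an aluminium bar on the robot's side of the jaw (x -46 to -22, y -94 to -42, top z 27) with short 5 mm graduations.
- adjuster_wheel (a joint): Wheel angle, rad: 0 with the index on the mark, positive when the jaw is more open; 7 mm of jaw per rad by rack and pinion. Rolling the wheel's top left (+y, to the fence) closes the jaw, 7 mm per 28 mm of rim; right opens it. Light friction (about 2 N at the rim), no spring back.
- wheel_top (a point): Highest point of the knurled steel wheel, 56 mm diameter, 16 mm wide, shaft level along the gauge's x, centre x -34, y -120, z 43 mm; this point z 71, it stays as the wheel turns. A fingertip pressed on it lightly (4 to 15 N) and drawn left drives it; lift, go back, repeat. Shaft post beside it at x -54 to -46, top z 56.
- bearing: The large ball bearing to check, 70 mm across, 23 mm high, 0.3 to 0.7 kg, flat on the lane's robot end, near the fence. Origin: centre of its underside. Against the fence (its centre then y = 2 mm) it passes the set gap with about 4 mm to spare; pressed on the jaw it can wedge the jaw open.
- small_bearing: Bystander: 42 mm sealed ball bearing, 14 mm high, lying flat on the right far corner of the gauge base (12 mm up); origin under its centre.
- feeler_set: Bystander: closed feeler gauge set, 90 x 29 x 11 mm, lying on the table left of the gauge; origin under its centre.
- nut: Bystander: castle nut, 27 mm across, 12 mm high, on the table in front of the gauge, left of the lane; origin under its centre.
- spanner: Bystander: steel combination spanner, 174 mm long, 6 mm thick, lying on the table right of the gauge; origin under its middle.
- ring_gear: Bystander: flat steel ring gear, 85 mm across, 19 mm high, on the table behind the gauge; origin under its centre.
- brush: Bystander: cleaning brush with wooden handle, 188 mm long, 12 mm thick, lying on the table behind and right of the gauge; origin under its middle.
Things that resemble listed ones, but are neither listed nor needed, are in the scene too. Leave any blue or yellow look-alike of the bearing alone.

How it is judged (in metres and radians):
On the way, in this order (a step that is already met when the one before it is completed fails the run):
1. the jaw is set: its index within 2 mm of the gauge mark and at rest, the bearing still waiting in front of it (y of jaw_index in the frame of gap_gauge between -0.057 and -0.053 m and velocity of joint adjuster_wheel between -0.1 and 0.1 rad/s and x of bearing in the frame of gap_gauge below -0.05 m), for 0.3 s.
2. the bearing goes flat through the set gap between fence and jaw (y of jaw_index in the frame of gap_gauge between -0.057 and -0.053 m and x of bearing in the frame of gap_gauge between -0.012 and 0.012 m and y of bearing in the frame of gap_gauge between -0.008 and 0.008 m and z of bearing in the frame of gap_gauge below 0.018 m).
At the end, for the whole second after the job is handed in: The index of the jaw is within 2 mm of the gauge mark, and the large bearing lies flat and still on the lane, wholly past the jaw (its centre at least 53 mm beyond the jaw's middle) (y of jaw_index in the frame of gap_gauge between -0.057 and -0.053 m and x of bearing in the frame of gap_gauge between 0.053 and 0.085 m and y of bearing in the frame of gap_gauge between -0.04 and 0.01 m and z of bearing in the frame of gap_gauge between 0.01 and 0.018 m and angle between bearing's own z axis and vertical below 0.06 rad and linear speed of bearing below 0.01 m/s); the robot touches nothing.
It fails at once if the bearing is lifted more than 8 mm off the lane or tipped (z of bearing in the frame of gap_gauge above 0.022 m or angle between bearing's own z axis and vertical above 0.25 rad).
It fails at once if the robot pushes the sliding jaw itself (contact force between any of the fingers, the arm and sliding_jaw above 3 N).
It fails at once if a bystander is moved more than 20 mm (distance of any of small_bearing, feeler_set, nut, spanner, ring_gear, brush from where it was at the start of the episode above 0.02 m).
It also fails if it takes over 64 s, if anything falls off the work surface, if the arm or the gripper's body presses on something with over 40 N, if the wrist force passes 120 N, or if a joint passes its speed limit or range.

## Working session

There is one attempt and no reset: what is moved stays moved. The work goes in short steps, Python scripts to look and compute and a tool call to move; the robot and the scene stay as the last step left them, time stands still between calls to the robot, and variables do not carry over. Pictures are saved under pics/ and viewed, and the job is handed in when it is done.

Besides the shell and the picture viewer there is one more tool, called after "Request:" in YAML: its name, and indented under it one key for each argument. jog_arm: Moves the arm, as the interface text tells. Shifts and turns lie within -1 to 1; 1 stands for 0.3 m of shift or 2 rad of turn. Its arguments: {"type":"object","properties":{"rows":{"type":"array","items":{"type":"array","items":{"type":"number","minimum":-1,"maximum":1}}},"grip":{"type":"number"},"newtons":{"type":"number"}},"required":["rows"]}

```bash
ls; mkdir -p pics
python3 - <<'E'
from plant import arm
import cv2,numpy as np
s=arm.get_state()
print({k:np.round(v,4).tolist() for k,v in s.items()})
for n in ["scene","top","wrist"]:
    cv2.imwrite(f"pics/{n}0.png",arm.get_image(n))
    m=arm.camera_model(n); print(n,{k:np.round(v,3).tolist() for k,v in m.items()})
print(arm.tips_ahead)
E
```

```text
pics
{'clock': 0.0, 'joints': [-74.2317, 14.8495, 1.1909, 76.4168, -0.0004, 81.2563], 'dq': [-0.0141, -0.0905, 0.0346, 0.0688, 0.054, 0.0364], 'joint_efforts': [0.0064, -55.5646, 34.4527, 0.0137, 0.0001, -0.0], 'position': [0.2281, -0.5002, 0.2557], 'orientation': [[0.9099, 0.4149, -0.0004], [0.4149, -0.9099, 0.0013], [0.0002, -0.0013, -1.0]], 'ft_force': [-0.1956, 0.3734, 0.4139], 'ft_torque': [-0.0151, -0.0699, 0.003], 'width': 0.0853}
scene {'K': [[379.057, 0.0, 257.22], [0.0, 379.057, 192.671], [0.0, 0.0, 1.0]], 'dist_coeffs': [0.043, 0.0, 0.0, 0.0, 0.0], 'R': [[-0.506, -0.862, 0.017], [-0.574, 0.323, -0.752], [0.643, -0.39, -0.659]], 't': [0.343, 0.365, 0.575]}
top {'K': [[387.049, 0.0, 260.58], [0.0, 387.049, 190.307], [0.0, 0.0, 1.0]], 'dist_coeffs': [-0.084, 0.0, 0.0, 0.0, 0.0], 'R': [[-0.002, -1.0, -0.003], [-0.976, 0.002, -0.218], [0.218, 0.003, -0.976]], 't': [0.102, 0.553, 0.911]}
wrist {'K': [[276.899, 0.0, 257.906], [0.0, 276.899, 187.468], [0.0, 0.0, 1.0]], 'dist_coeffs': [0.016, 0.0, 0.0, 0.0, 0.0], 'R': [[0.415, -0.91, -0.001], [-0.871, -0.397, 0.288], [-0.263, -0.118, -0.958]], 't': [-0.549, -0.036, 0.38]}
0.025
```

View pics/top0.png

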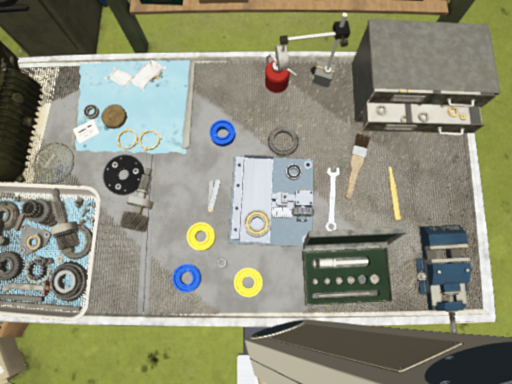

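View pics/scene0.png

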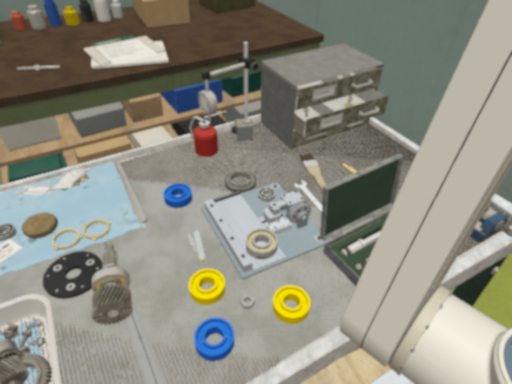

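```bash
cat > h.py <<'E'
from plant import arm
import cv2,numpy as np
def px2w(m,rc,z):
    # rc = [row,col]
    K=np.array(m['K']);d=np.array(m['dist_coeffs']);R=np.array(m['R']);t=np.array(m['t'])
    u=cv2.undistortPoints(np.array([[[rc[1],rc[0]]]],float),K,d)[0,0]
    r=R.T@np.array([u[0],u[1],1]);c=-R.T@t
    return c+r*(z-c[2])/r[2]
def w2px(m,X):
    K=np.array(m['K']);d=np.array(m['dist_coeffs']);R=np.array(m['R']);t=np.array(m['t'])
    p,_=cv2.projectPoints(np.atleast_2d(np.array(X,float)),cv2.Rodrigues(R)[0],t,K,d)
    return p[:,0]
def crop(img,c,r,w,h,s,name,grid=True):
    x0,y0=int(c-w/2),int(r-h/2)
    o=cv2.resize(img[max(y0,0):y0+h,max(x0,0):x0+w],None,fx=s,fy=s,interpolation=cv2.INTER_CUBIC)
    cv2.imwrite(name,o); print(name,'origin',max(x0,0),max(y0,0),'scale',s)
E
python3 - <<'E'
from h import *
Z=dict(gap_gauge=0,lane_middle=.014,wheel_top=.071,gauge_mark=.027,jaw_index=.027,bearing=.014,small_bearing=.012,sliding_jaw=0)
for n in ["top","scene"]:
    m=arm.camera_model(n)
    for k,z in Z.items():
        r=arm.place_of(n,k)
        for a in r[:3]: print(n,k,np.round(a['point'],1),round(a['confidence'],2),px2w(m,a['point'],z).round(4))
img=arm.get_image("top"); crop(img,272,200,100,100,6,'pics/tc.png')
img=arm.get_image("scene"); crop(img,265,225,130,100,6,'pics/sc.png')
print(arm.get_state()['clock'])
E
```

```text
top gap_gauge [201.3 256. ] 0.71 [0.5368 0.1131 0.    ]
top gap_gauge [214.  275.5] 0.66 [0.5026 0.0616 0.    ]
top lane_middle [197.5 256.7] 0.88 [0.5442 0.111  0.014 ]
top lane_middle [170.8 295. ] 0.31 [0.6167 0.0089 0.014 ]
top wheel_top [265.4 222.5] 0.62 [0.367 0.192 0.071]
top wheel_top [207.4 304.1] 0.61 [ 0.5075 -0.0065  0.071 ]
top gauge_mark [212.  275.6] 0.85 [0.5034 0.0623 0.027 ]
top jaw_index [211.5 281.9] 0.63 [0.5047 0.0461 0.027 ]
top bearing [221.9 255.4] 0.96 [0.4797 0.1144 0.014 ]
top bearing [238.2 202.9] 0.9 [0.4376 0.2495 0.014 ]
top bearing [277.5 187.7] 0.78 [0.338  0.2855 0.014 ]
top small_bearing [171.3 295.5] 0.74 [0.6158 0.0074 0.012 ]
top small_bearing [210.8 305. ] 0.42 [ 0.5089 -0.0152  0.012 ]
scene gap_gauge [235.2 243.2] 0.94 [0.5343 0.1215 0.    ]
scene lane_middle [227.1 245.1] 0.88 [0.5428 0.1117 0.014 ]
scene wheel_top [201.9 299. ] 0.66 [ 0.5037 -0.0056  0.071 ]
scene gauge_mark [226.9 274.1] 0.82 [0.5003 0.0605 0.027 ]
scene jaw_index [222.9 277.4] 0.82 [0.5072 0.0472 0.027 ]
scene bearing [307.1 289.9] 0.87 [0.3203 0.1387 0.014 ]
scene bearing [201.1 175.9] 0.81 [0.7035 0.2167 0.014 ]
scene bearing [342.9 215.1] 0.8 [0.3274 0.2907 0.014 ]
scene small_bearing [197.5 267.3] 0.56 [0.6063 0.0127 0.012 ]
pics/tc.png origin 222 150 scale 6
pics/sc.png origin 200 175 scale 6
1.05
```

View pics/tc.png

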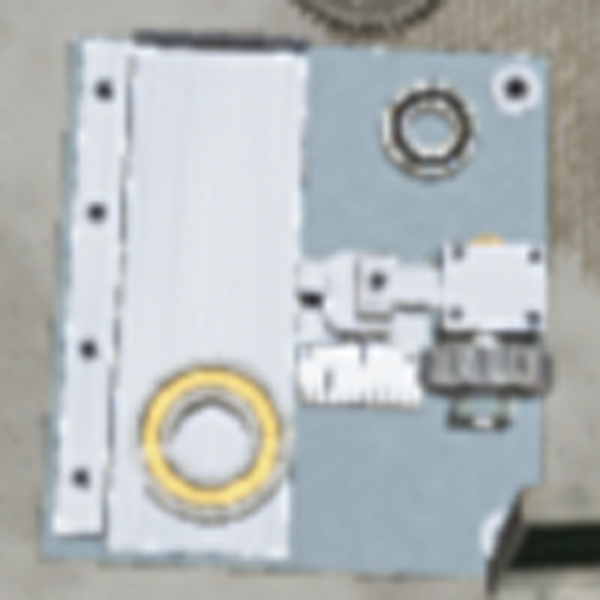

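View pics/sc.png

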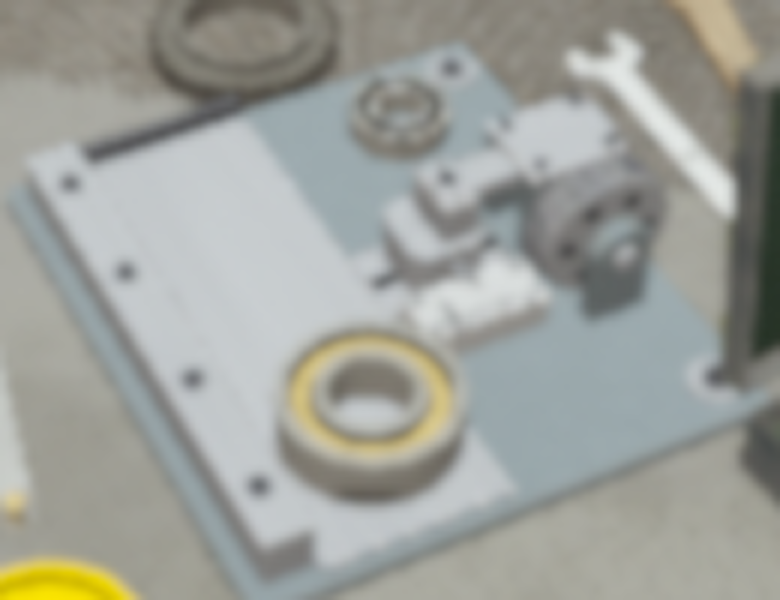

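```bash
cat > fit.py <<'E'
from h import *
from scipy.optimize import least_squares
T=[((-118,66,12),(42,557)),((118,-150,12),(547,57)),((118,66,12),(72,40)),((-112,-40,14),(290,557)),((112,-40,14),(307,50)),
((-108,37,34),(103,536)),((-46,-42,27),(300,402)),((-46,-94,27),(418,405)),((18,-100,64),(445,240)),((18,-144,64),(545,243)),((-18,-100,64),(443,328)),((-18,-144,64),(547,333))]
S=[((118,-150,12),(462,42)),((-112,-40,14),(520,490)),((-108,37,34),(312,530)),((118,66,12),(10,190))]
mt,ms=arm.camera_model("top"),arm.camera_model("scene")
def G(p,X):
    X=np.array(X)/1000;c,s=np.cos(p[2]),np.sin(p[2])
    return np.c_[p[0]+c*X[:,0]-s*X[:,1],p[1]+s*X[:,0]+c*X[:,1],X[:,2]]
f=lambda L,o:(np.array([l[1] for l in L])+.5)/6-.5+o
def res(p,full=False):
    a=w2px(mt,G(p[:3],[l[0] for l in T]))-f(T,(222,150))
    b=w2px(ms,G(p[:3],[l[0] for l in S]))-f(S,(200,175))
    return (a,b) if full else np.r_[a.ravel(),b.ravel()]
r=least_squares(res,[.54,.11,0],loss='soft_l1')
print(r.x,np.degrees(r.x[2])); a,b=res(r.x,True);print(a.round(1).tolist());print(b.round(1).tolist())
E
python3 fit.py
```

```text
[ 0.53974007  0.11329784 -0.04637477] -2.657078859614607
[[-0.6, 0.8], [0.8, -0.3], [-0.1, -0.8], [-0.6, 0.3], [-0.1, 1.0], [0.3, 0.1], [-0.3, -0.1], [0.3, 0.3], [-0.0, 0.4], [0.9, 0.6], [-0.0, -0.2], [0.3, -0.2]]
[[-0.4, -0.7], [-0.9, 0.0], [0.8, -0.8], [-2.0, -0.1]]
```

```bash
cat >> h.py <<'E'
from scipy.spatial.transform import Rotation as Ro
P=[0.53974,0.1133,-0.04637]
def g2w(X):
    X=np.array(X)/1000;c,s=np.cos(P[2]),np.sin(P[2])
    return np.array([P[0]+c*X[0]-s*X[1],P[1]+s*X[0]+c*X[1],X[2]])
def w2g(W):
    c,s=np.cos(P[2]),np.sin(P[2]);a,b=W[0]-P[0],W[1]-P[1]
    return np.array([c*a+s*b,-s*a+c*b,W[2]])*1000
def Rdown(deg): # tool x at gauge yaw deg
    return Ro.from_euler('z',np.degrees(P[2])+deg,degrees=True).as_matrix()@np.diag([1,-1,-1])
def row(tipg,yaw,p0=None,R0=None):
    """row from measured/current pose to tip at gauge coords mm"""
    s=arm.get_state()
    p0=np.array(s['position']) if p0 is None else np.array(p0)
    R0=np.array(s['orientation']) if R0 is None else np.array(R0)
    Rt=Rdown(yaw); pt=g2w(tipg)-Rt[:,2]*arm.tips_ahead
    sh=R0.T@(pt-p0); rv=Ro.from_matrix(R0.T@Rt).as_rotvec()
    return np.r_[sh/.3,rv/2].round(4).tolist(), pt
E
python3 - <<'E'
from h import *
s=arm.get_state();R=np.array(s['orientation']);p=np.array(s['position'])
m=arm.camera_model('wrist');c=-np.array(m['R']).T@m['t']
print('cam in tool',R.T@(c-p)); print('cam axes in tool\n',(R.T@np.array(m['R']).T).round(3))
print('tip px',w2px(m,[p+R@[0,0,.025]]))
for t in [(-34,-120,120),(-40,-90,140),(-34,-120,90)]:
    r,pt=row(t,0); print(t,r,pt)
    Rt=Rdown(0); Rc=np.array(m['R'])@R@Rt.T; cc=pt+Rt@R.T@(c-p); mm=dict(m,R=Rc,t=-Rc@cc)
    print(w2px(mm,[g2w(x) for x in [(-34,-120,71),(-36,-55,27),(-30,-75,27),(-60,2,14),(0,0,14)]]).round())
# lid top?
mt=arm.camera_model('top')
for rc in [(246,305),(234,404)]:
    print([px2w(mt,rc,z).round(3).tolist() for z in (0,.08,.12)])
E
```

```text
cam in tool [ 0.07536275 -0.00046696 -0.11792194]
cam axes in tool
 [[-0.    -0.957 -0.288]
 [ 1.    -0.    -0.001]
 [ 0.    -0.288  0.957]]
tip px [[258.86528322 241.50797647]]
(-34, -120, 120) [1.5103, -1.1264, 0.3709, 0.0, 0.0, 0.2371] [ 0.50021414 -0.004995    0.145     ]
[[259. 210.]
 [186. 194.]
 [208. 188.]
 [132. 214.]
 [125. 152.]]
(-40, -90, 140) [1.5381, -1.2245, 0.3042, 0.0, 0.0, 0.2371] [0.49561119 0.02525088 0.165     ]
[[296. 194.]
 [222. 182.]
 [243. 176.]
 [169. 201.]
 [165. 142.]]
(-34, -120, 90) [1.5103, -1.1264, 0.4709, 0.0, 0.0, 0.2371] [ 0.50021414 -0.004995    0.115     ]
[[259. 227.]
 [177. 206.]
 [201. 199.]
 [117. 227.]
 [108. 158.]]
[[0.418, -0.014, 0.0], [0.412, -0.005, 0.08], [0.409, -0.001, 0.12]]
[[0.448, -0.277, 0.0], [0.439, -0.248, 0.08], [0.435, -0.233, 0.12]]
```

View pics/wrist0.png

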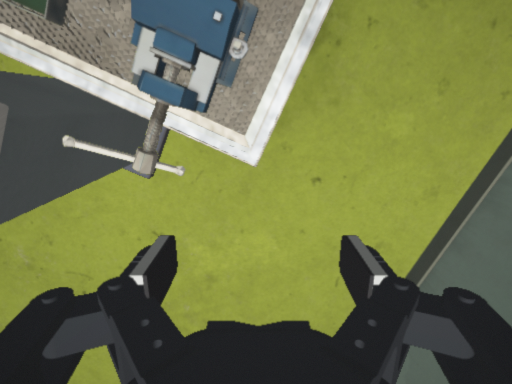

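Request:
jog_arm:
  rows:
    - [0.1, -0.05, -0.15, 0, 0, 0.04]
    - [0.25, -0.19, -0.2, 0, 0, 0.08]
    - [0.4, -0.3, -0.2, 0, 0, 0.12]
    - [0.55, -0.41, -0.2, 0, 0, 0.16]
    - [0.7, -0.52, -0.2, 0, 0, 0.2]
    - [0.85, -0.63, -0.2, 0, 0, 0.237]
    - [0.98, -0.73, -0.2, 0, 0, 0.237]
  grip: -1
  newtons: 40

```text
clock: 1.92
position: [0.4054, -0.1774, 0.3165]
orientation: [[0.999, -0.047, 0.001], [-0.047, -0.999, -0.0], [0.001, 0.0, -1.0]]
ft_force: [0.2, -0.8, 0.5]
width: -0.0003
```

Run:
```python
from h import *
s=arm.get_state();print(s['clock'],s['position'],s['width'],s['joints'])
for t in [(-40,-90,140),(-34,-120,100)]: print(row(t,0))
```

```text
1.925 [ 0.40543358 -0.17738944  0.3165271 ] -0.0003007171743294697 [-3.45231759e+01  3.48669773e+00 -4.04909021e+00  8.24220894e+01
  5.22917048e-03  1.48166746e+02]
([0.2682, -0.689, 0.5051, 0.0002, -0.0003, -0.0003], array([0.49561119, 0.02525088, 0.165     ]))
([0.2882, -0.589, 0.6384, 0.0002, -0.0003, -0.0003], array([ 0.50021414, -0.004995  ,  0.125     ]))
```

Request:
jog_arm:
  rows:
    - [0.03, -0.05, 0, 0, 0, -0.09]
    - [0.06, -0.1, 0, 0, 0, -0.18]
    - [0.09, -0.15, 0, 0, 0, -0.27]
    - [0.11, -0.2, 0, 0, 0, -0.36]
    - [0.13, -0.25, 0, 0, 0, -0.45]
    - [0.15, -0.3, 0, 0, 0, -0.54]
    - [0.17, -0.35, 0, 0, 0, -0.63]
    - [0.2, -0.4, 0.05, 0, 0, -0.72]
    - [0.22, -0.45, 0.1, 0, 0, -0.81]
    - [0.25, -0.5, 0.15, 0, 0, -0.9]
    - [0.27, -0.55, 0.15, 0, 0, -0.99]

```text
clock: 3.3
position: [0.4932, -0.0175, 0.2702]
orientation: [[-0.361, 0.933, -0.002], [0.933, 0.361, 0.0], [0.001, -0.002, -1.0]]
ft_force: [-0.5, -0.2, 1.1]
width: 0.0001
```

Run:
```python
from h import *
s=arm.get_state();print(s['clock'],s['position'],s['width'],s['joints'].round(1))
for t in [(-40,-90,140),(-34,-128,95)]: print(row(t,180))
ms=arm.camera_model('scene')
for z in (0.02,.06,.08,.1,.12,.15): print(z,w2px(ms,[[.414,-.01,z]]).round(1))
print(px2w(ms,(238,321.6),.012))
img=arm.get_image('scene');cv2.imwrite('pics/s1.png',img)
```

```text
3.3 [ 0.49324039 -0.01751631  0.2701754 ] 9.99963538550737e-05 [-11.8   9.1  -4.2  76.8   0.   57.1]
([0.1298, 0.0593, 0.3506, -0.0004, -0.0009, -0.5777], array([0.49561119, 0.02525088, 0.165     ]))
([0.0056, 0.0267, 0.5006, -0.0004, -0.0009, -0.5777], array([ 0.49984331, -0.0129864 ,  0.12      ]))
0.02 [[322.3 242.6]]
0.06 [[324.7 230. ]]
0.08 [[326.  223.4]]
0.1 [[327.3 216.6]]
0.12 [[328.6 209.5]]
0.15 [[330.8 198.5]]
[ 0.4305948  -0.02232954  0.012     ]
```

View pics/s1.png

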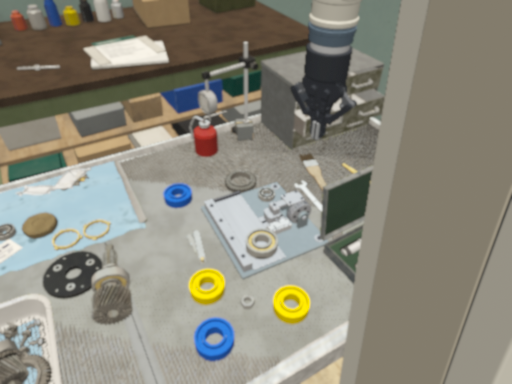

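Run:
```python
from h import *
mt=arm.camera_model('top');ms=arm.camera_model('scene')
def tri(a,b):
    Ps=[];us=[]
    for m,p in ((mt,a),(ms,b)):
        us.append(cv2.undistortPoints(np.array([[p]],float),np.array(m['K']),np.array(m['dist_coeffs']))[0,0]);Ps.append(np.c_[m['R'],m['t']])
    X=cv2.triangulatePoints(Ps[0],Ps[1],us[0],us[1])[:,0];X=X[:3]/X[3]
    print(X.round(4),w2px(mt,[X]).round(1)-a,w2px(ms,[X]).round(1)-b)
tri((309.5,231.7),(325.8,188)); tri((303,249),(321.6,238)); tri((303,249),(325.8,188))
```

```text
[ 0.4352 -0.0088  0.1624] [[0.9 0.9]] [[-1.4 -0.2]]
[ 0.4089 -0.0029  0.0432] [[-0.6 -0.5]] [[0.9 0.1]]
[0.4002 0.0154 0.1973] [[-1.7 -1.5]] [[2.6 0.3]]
```

Request:
jog_arm:
  rows:
    - [0, 0.02, 0.1, 0, 0, -0.09]
    - [0, 0.02, 0.2, 0, 0, -0.18]
    - [0, 0.02, 0.3, 0, 0, -0.27]
    - [0.006, 0.027, 0.4, 0, 0, -0.36]
    - [0.006, 0.027, 0.45, 0, 0, -0.45]
    - [0.006, 0.027, 0.5, 0, 0, -0.54]
    - [0.006, 0.027, 0.5, 0, 0, -0.578]
    - [0.006, 0.027, 0.5, 0, 0, -0.578]

```text
clock: 4.35
position: [0.5003, -0.0138, 0.1213]
orientation: [[-0.999, 0.054, 0.0], [0.054, 0.999, -0.0], [-0.0, -0.0, -1.0]]
ft_force: [0.3, 0.7, 1.0]
width: 0.0003
```

Run:
```python
from h import *
s=arm.get_state();print(s['clock'],s['position'],s['joints'].round(1),s['ft_force'].round(2))
m=arm.camera_model('wrist')
print(w2px(m,[g2w(x) for x in [(-34,-120,71),(-36,-55,27),(-30,-75,27),(-60,2,14),(0,0,14)]]).round(), w2px(m,[np.array(s['position'])-[0,0,.025]]))
img=arm.get_image('wrist');cv2.imwrite('pics/w1.png',img)
for k in ['gauge_mark','jaw_index','wheel_top']:
    for a in arm.place_of('wrist',k)[:2]: print(k,np.round(a['point'],1),round(a['confidence'],2),w2g(px2w(m,a['point'],.071 if k[0]=='w' else .027)).round(1))
```

```text
4.35 [ 0.50030508 -0.01378784  0.12134198] [-11.2  14.6 -19.7  55.7  -0.   -8.1] [0.26 0.69 1.02]
[[269. 218.]
 [348. 194.]
 [323. 201.]
 [415. 160.]
 [402. 227.]] [[255.6401597  236.49925219]]
gauge_mark [196.2 348.8] 0.89 [-33.7 -54.1  27. ]
jaw_index [204.5 328.6] 0.97 [-26.7 -69.9  27. ]
wheel_top [219.8 272.1] 0.85 [ -32.7 -118.1   71. ]
```

View pics/w1.png

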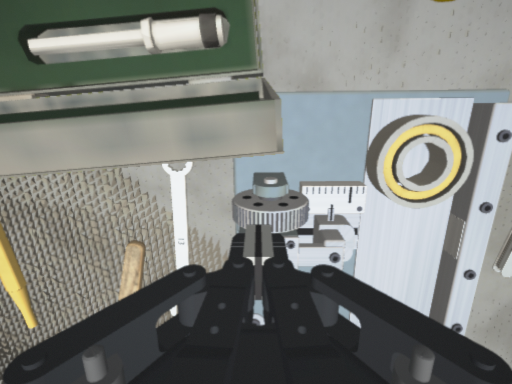

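Request:
jog_arm:
  rows:
    - [0, 0, 0.04, 0, 0, 0]
    - [0, 0, 0.075, 0, 0, 0]
    - [0, 0, 0.08, 0, 0, 0]
    - [0, 0, 0.08, 0, 0, 0]

```text
clock: 5.05
position: [0.5002, -0.0135, 0.097]
orientation: [[-0.999, 0.052, -0.001], [0.052, 0.999, 0.0], [0.001, 0.0, -1.0]]
ft_force: [-0.8, -0.2, 0.2]
width: 0.0
```

Request:
jog_arm:
  rows:
    - [0, 0, 0.003, 0, 0, 0]
    - [0, 0, 0.003, 0, 0, 0]

```text
clock: 5.3
position: [0.5004, -0.0136, 0.0965]
orientation: [[-0.999, 0.052, 0.0], [0.052, 0.999, -0.0], [-0.0, -0.0, -1.0]]
ft_force: [0.3, 0.4, -0.3]
width: 0.0001
```

Request:
jog_arm:
  rows:
    - [0, 0, 0.003, 0, 0, 0]
    - [0, 0, 0.003, 0, 0, 0]

```text
clock: 5.55
position: [0.5005, -0.0136, 0.0958]
orientation: [[-0.999, 0.052, 0.001], [0.052, 0.999, -0.0], [-0.001, -0.0, -1.0]]
ft_force: [-0.1, -0.0, 3.3]
width: -0.0003
```

Request:
jog_arm:
  rows:
    - [0, 0, 0.002, 0, 0, 0]
    - [0, 0, 0.002, 0, 0, 0]

```text
clock: 5.8
position: [0.5005, -0.0136, 0.0956]
orientation: [[-0.999, 0.052, 0.001], [0.052, 0.999, -0.0], [-0.001, -0.0, -1.0]]
ft_force: [-2.4, 0.6, 9.1]
width: -0.0004
```

Request:
jog_arm:
  rows:
    - [0, 0.01, 0.001, 0, 0, 0]
    - [0, 0.02, 0.001, 0, 0, 0]
    - [0, 0.03, 0.001, 0, 0, 0]
    - [0, 0.04, 0.001, 0, 0, 0]
    - [0, 0.05, 0.001, 0, 0, 0]
    - [0, 0.05, 0.001, 0, 0, 0]

```text
clock: 6.55
position: [0.5013, 0.0013, 0.0958]
orientation: [[-0.999, 0.052, 0.002], [0.052, 0.999, -0.001], [-0.002, -0.001, -1.0]]
ft_force: [-5.0, -0.5, 15.2]
width: -0.0001
```

```bash
cat > idx.py <<'E'
from h import *
import sys
s=arm.get_state();print(round(s['clock'],2),w2g(s['position']).round(1),s['ft_force'].round(1))
m=arm.camera_model('wrist');img=arm.get_image('wrist');cv2.imwrite('pics/'+sys.argv[1]+'.png',img)
r={}
for k in ['gauge_mark','jaw_index']:
    for a in arm.place_of('wrist',k)[:1]: r[k]=w2g(px2w(m,a['point'],.027));print(k,np.round(a['point'],1),round(a['confidence'],2),r[k].round(1))
if len(r)==2: print('diff',r['jaw_index']-r['gauge_mark'])
c=w2px(m,[g2w((-34,-62,27))])[0]
crop(img,c[0],c[1],80,60,8,'pics/'+sys.argv[1]+'c.png')
E
python3 idx.py w2
```

```text
6.55 [ -33.2 -113.7   95.8] [-5.  -0.5 15.2]
gauge_mark [209.5 342. ] 0.7 [-32.1 -51.9  27. ]
jaw_index [212.1 322.2] 0.59 [-30.1 -66.   27. ]
diff [  1.94520883 -14.11007683   0.        ]
pics/w2c.png origin 288 177 scale 8
```

View pics/w2c.png

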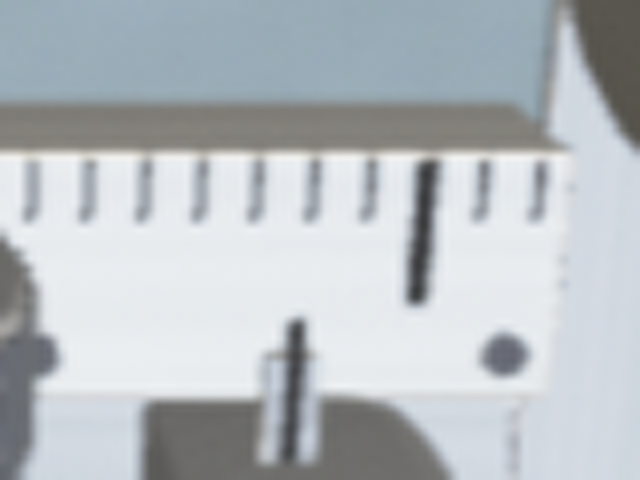

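Request:
jog_arm:
  rows:
    - [0, 0, -0.02, 0, 0, 0]
    - [0, -0.03, -0.02, 0, 0, 0]
    - [0, -0.06, -0.02, 0, 0, 0]
    - [0, -0.06, -0.004, 0, 0, 0]
    - [0, -0.06, -0.001, 0, 0, 0]
    - [0, -0.06, -0.001, 0, 0, 0]

```text
clock: 7.45
position: [0.5003, -0.0171, 0.0951]
orientation: [[-0.999, 0.052, 0.0], [0.052, 0.999, -0.001], [-0.0, -0.001, -1.0]]
ft_force: [-1.0, -3.5, 5.7]
width: -0.0001
```

Request:
jog_arm:
  rows:
    - [0, 0.01, 0, 0, 0, 0]
    - [0, 0.02, 0, 0, 0, 0]
    - [0, 0.03, 0, 0, 0, 0]
    - [0, 0.04, 0, 0, 0, 0]
    - [0, 0.05, 0, 0, 0, 0]
    - [0, 0.06, 0, 0, 0, 0]
    - [0, 0.07, 0.001, 0, 0, 0]
    - [0, 0.07, 0.001, 0, 0, 0]

```text
clock: 8.45
position: [0.5015, 0.0045, 0.0954]
orientation: [[-0.999, 0.052, 0.001], [0.052, 0.999, -0.0], [-0.001, -0.0, -1.0]]
ft_force: [-3.5, 0.7, 14.1]
width: -0.0002
```

```bash
python3 idx.py w3
```

```text
8.45 [ -33.2 -110.4   95.4] [-3.5  0.7 14.1]
gauge_mark [208.9 338.4] 0.97 [-32.7 -51.3  27. ]
jaw_index [213.1 324.3] 0.85 [-29.5 -61.2  27. ]
diff [ 3.19810486 -9.90947169  0.        ]
pics/w3c.png origin 283 177 scale 8
```

View pics/w3c.png

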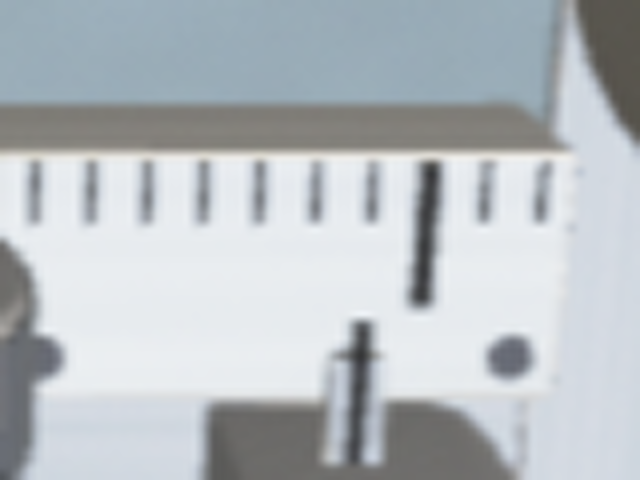

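Request:
jog_arm:
  rows:
    - [0, 0, -0.02, 0, 0, 0]
    - [0, -0.035, -0.02, 0, 0, 0]
    - [0, -0.07, -0.02, 0, 0, 0]
    - [0, -0.07, -0.004, 0, 0, 0]
    - [0, -0.07, -0.001, 0, 0, 0]
    - [0, -0.07, -0.001, 0, 0, 0]

```text
clock: 9.35
position: [0.5003, -0.0172, 0.095]
orientation: [[-0.999, 0.052, 0.0], [0.052, 0.999, -0.001], [-0.0, -0.001, -1.0]]
ft_force: [-0.5, -3.0, 6.0]
width: -0.0
```

Request:
jog_arm:
  rows:
    - [0, 0.01, 0, 0, 0, 0]
    - [0, 0.02, 0, 0, 0, 0]
    - [0, 0.03, 0, 0, 0, 0]
    - [0, 0.04, 0, 0, 0, 0]
    - [0, 0.05, 0, 0, 0, 0]
    - [0, 0.06, 0, 0, 0, 0]
    - [0, 0.068, 0.001, 0, 0, 0]
    - [0, 0.068, 0.001, 0, 0, 0]

```text
clock: 10.35
position: [0.5014, 0.0039, 0.0955]
orientation: [[-0.999, 0.052, 0.001], [0.052, 0.999, -0.0], [-0.001, -0.0, -1.0]]
ft_force: [-4.8, 0.8, 15.0]
width: 0.0002
```

```bash
python3 idx.py w4
```

```text
10.35 [ -33.2 -111.1   95.5] [-4.8  0.8 15. ]
gauge_mark [207.7 335.7] 0.77 [-33.6 -53.9  27. ]
jaw_index [216.1 332.2] 0.87 [-27.1 -56.   27. ]
diff [ 6.49876463 -2.04188071  0.        ]
pics/w4c.png origin 284 177 scale 8
```

View pics/w4c.png

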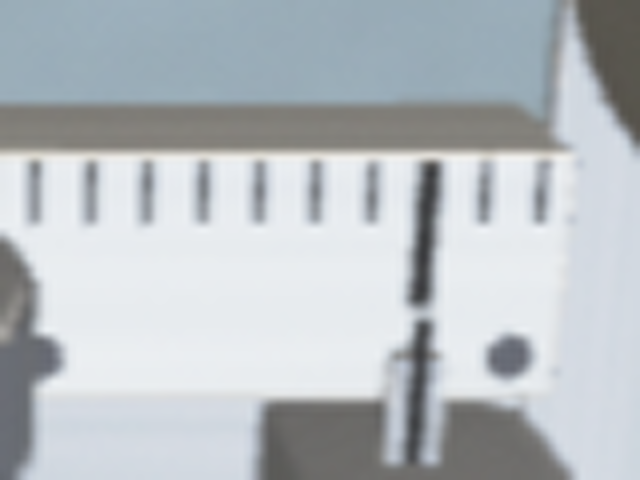

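Request:
jog_arm:
  rows:
    - [0, 0, -0.02, 0, 0, 0]
    - [0, 0, -0.06, 0, 0, 0]
    - [0, 0, -0.1, 0, 0, 0]
    - [0, 0, -0.1, 0, 0, 0]

```text
clock: 11.0
position: [0.5018, 0.0038, 0.1257]
orientation: [[-0.999, 0.052, 0.002], [0.052, 0.999, -0.0], [-0.002, -0.0, -1.0]]
ft_force: [0.4, -0.7, -1.0]
width: -0.0001
```

```bash
python3 idx.py w5
python3 - <<'E'
from h import *
for n in ('wrist','top'):
    m=arm.camera_model(n)
    if n=='top': cv2.imwrite('pics/t5.png',arm.get_image(n))
    for a in arm.place_of(n,'bearing')[:2]: print(n,np.round(a['point'],1),round(a['confidence'],2),w2g(px2w(m,a['point'],.014)).round(1))
for t in [(-115,-3,80),(-115,-3,24)]: print(row(t,186))
E
```

```text
11.0 [ -32.8 -111.2  125.7] [ 0.4 -0.7 -1. ]
gauge_mark [193.6 328.6] 0.98 [-33.9 -51.8  27. ]
jaw_index [202.8 325.8] 0.78 [-25.8 -53.6  27. ]
diff [ 8.03016438 -1.77079921  0.        ]
pics/w5c.png origin 276 163 scale 8
wrist [157.9 380.8] 0.68 [-62.   -7.4  14. ]
top [277.  188.9] 0.9 [-208.1  159.7   14. ]
top [236.2 202.4] 0.87 [-103.3  133.    14. ]
([0.273, 0.359, 0.0643, 0.0001, -0.0003, -0.0551], array([0.42472455, 0.11563386, 0.105     ]))
([0.2729, 0.359, 0.251, 0.0001, -0.0003, -0.0551], array([0.42472455, 0.11563386, 0.049     ]))
```

View pics/w5.png

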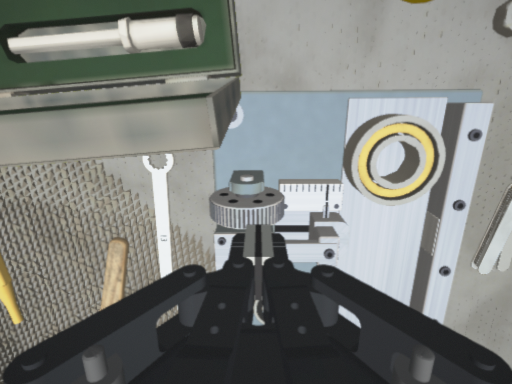

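View pics/w5c.png

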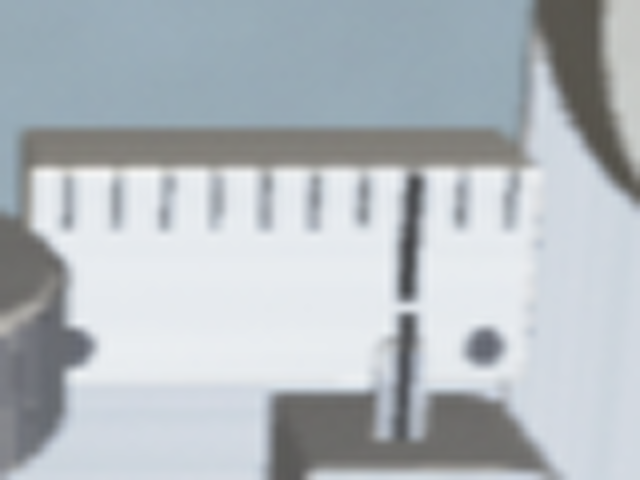

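Request:
jog_arm:
  rows:
    - [0.05, 0.15, 0, 0, 0, -0.02]
    - [0.15, 0.28, 0, 0, 0, -0.055]
    - [0.25, 0.355, 0, 0, 0, -0.055]
    - [0.285, 0.355, 0, 0, 0, -0.055]
    - [0.285, 0.355, 0.1, 0, 0, -0.055]
    - [0.285, 0.355, 0.1, 0, 0, -0.055]

```text
clock: 12.05
position: [0.4205, 0.1141, 0.0934]
orientation: [[-0.998, -0.058, -0.003], [-0.058, 0.998, -0.0], [0.003, -0.0, -1.0]]
ft_force: [0.4, 0.3, 0.9]
width: 0.0003
```

Run:
```python
from h import *
s=arm.get_state();print(s['clock'],w2g(s['position']).round(1),s['joints'].round(1),s['ft_force'].round(1))
m=arm.camera_model('wrist');cv2.imwrite('pics/w6.png',arm.get_image('wrist'))
m2=arm.camera_model('top');img=arm.get_image('top');crop(img,272,200,100,100,6,'pics/t6.png')
for t in [(-118,-3,20),(-110,-3,20),(15,-3,20)]: print(row(t,186))
```

```text
12.05 [-119.2   -4.7   93.4] [  4.1  10.6 -30.1  49.5  -0.    0.8] [0.4 0.3 0.9]
pics/t6.png origin 222 150 scale 6
([-0.0003, 0.0052, 0.1665, -0.0, -0.0002, -0.0004], array([0.42172778, 0.11577292, 0.045     ]))
([-0.0268, 0.0025, 0.1665, -0.0, -0.0002, -0.0004], array([0.42971918, 0.1154021 , 0.045     ]))
([-0.4413, -0.0408, 0.1663, -0.0, -0.0002, -0.0004], array([0.55458482, 0.10960792, 0.045     ]))
```

View pics/w6.png

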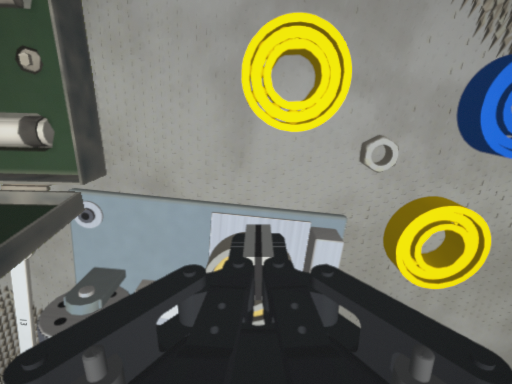

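View pics/t6.png

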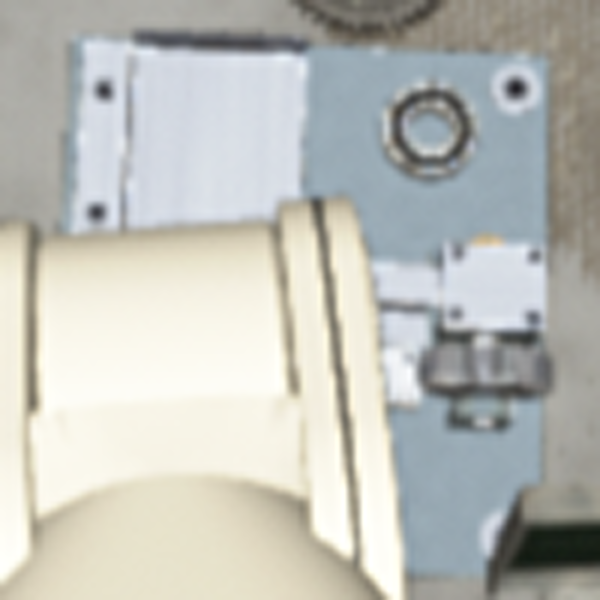

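Request:
jog_arm:
  rows:
    - [0, 0.005, 0.08, 0, 0, 0]
    - [0, 0.005, 0.14, 0, 0, 0]
    - [0, 0.005, 0.165, 0, 0, 0]
    - [0, 0.005, 0.165, 0, 0, 0]

```text
clock: 12.65
position: [0.4216, 0.1159, 0.0454]
orientation: [[-0.998, -0.058, -0.0], [-0.058, 0.998, -0.0], [0.0, -0.0, -1.0]]
ft_force: [0.0, -0.5, -0.0]
width: 0.0002
```

Run:
```python
from h import *
s=arm.get_state();print(s['clock'],w2g(s['position']).round(1),s['ft_force'].round(1))
cv2.imwrite('pics/w7.png',arm.get_image('wrist'))
crop(arm.get_image('scene'),260,230,120,100,6,'pics/s7.png')
for t in [(-98,-3,20),(-50,-3,20),(15,-3,20)]: print(row(t,186))
```

```text
12.65 [-118.2   -2.8   45.4] [ 0.  -0.5 -0. ]
pics/s7.png origin 200 180 scale 6
([-0.066, -0.0078, 0.0027, 0.0, 0.0005, -0.0001], array([0.44170628, 0.11484586, 0.045     ]))
([-0.2251, -0.0245, 0.0029, 0.0, 0.0005, -0.0001], array([0.48965468, 0.11262089, 0.045     ]))
([-0.4406, -0.0471, 0.0031, 0.0, 0.0005, -0.0001], array([0.55458482, 0.10960792, 0.045     ]))
```

View pics/w7.png

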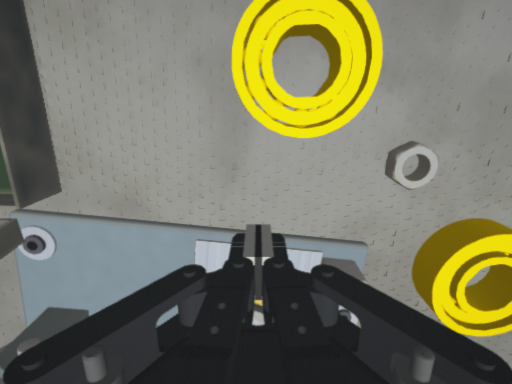

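View pics/s7.png

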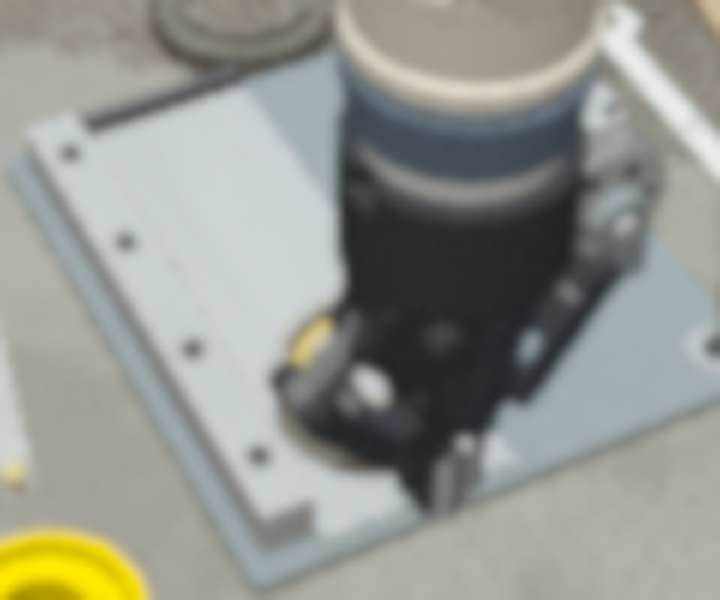

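Request:
jog_arm:
  rows:
    - [-0.025, -0.003, 0, 0, 0, 0]
    - [-0.05, -0.006, 0, 0, 0, 0]
    - [-0.075, -0.008, 0, 0, 0, 0]
    - [-0.1, -0.011, 0, 0, 0, 0]
    - [-0.1, -0.011, 0, 0, 0, 0]

```text
clock: 13.38
position: [0.4524, 0.1145, 0.0451]
orientation: [[-0.998, -0.058, 0.001], [-0.058, 0.998, 0.0], [-0.001, -0.0, -1.0]]
ft_force: [1.2, -0.3, -0.6]
width: -0.0
```

Run:
```python
from h import *
s=arm.get_state();print(s['clock'],w2g(s['position']).round(1),s['ft_force'].round(1))
cv2.imwrite('pics/w8.png',arm.get_image('wrist'))
crop(arm.get_image('scene'),260,230,120,100,6,'pics/s8.png')
for t in [(-50,-3,20),(15,-3,20),(20,-3,20)]: print(row(t,186))
```

```text
13.375 [-87.3  -2.8  45.1] [ 1.2 -0.3 -0.6]
pics/s8.png origin 200 180 scale 6
([-0.126, -0.0137, 0.0001, -0.0, 0.0002, -0.0001], array([0.48965468, 0.11262089, 0.045     ]))
([-0.3415, -0.0363, 0.0001, -0.0, 0.0002, -0.0001], array([0.55458482, 0.10960792, 0.045     ]))
([-0.3581, -0.038, 0.0001, -0.0, 0.0002, -0.0001], array([0.55957944, 0.10937616, 0.045     ]))
```

View pics/s8.png

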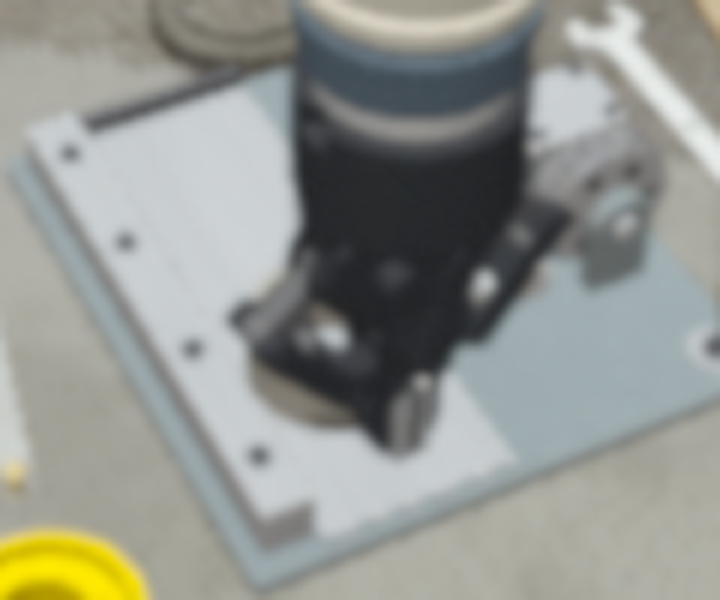

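Run:
```python
from h import *
for t in [(-67,2,20)]: print(row(t,186))
```

```text
([-0.0714, 0.0088, 0.0, -0.0, 0.0002, -0.0001], array([0.47290472, 0.11840353, 0.045     ]))
```

Request:
jog_arm:
  rows:
    - [-0.02, 0.003, 0, 0, 0, 0]
    - [-0.04, 0.005, 0, 0, 0, 0]
    - [-0.06, 0.007, 0, 0, 0, 0]
    - [-0.07, 0.009, 0, 0, 0, 0]
    - [-0.07, 0.009, 0, 0, 0, 0]

```text
clock: 14.1
position: [0.4727, 0.1185, 0.0451]
orientation: [[-0.998, -0.058, 0.001], [-0.058, 0.998, 0.0], [-0.001, 0.0, -1.0]]
ft_force: [0.6, -0.5, 0.7]
width: 0.0001
```

Run:
```python
from h import *
s=arm.get_state();print(s['clock'],w2g(s['position']).round(1),s['ft_force'].round(1))
cv2.imwrite('pics/w9.png',arm.get_image('wrist'))
im=arm.get_image('scene');crop(im,255,225,90,75,8,'pics/s9.png')
m=arm.camera_model('scene')
# predicted bearing rim outlines for y=2 and y=-3 at x=-21
for y in (2,-3):
    a=np.linspace(0,2*np.pi,60);p=w2px(m,[g2w((-21+35*np.cos(t),y+35*np.sin(t),37)) for t in a])
    q=((p-[255-45,225-37]+.5)*8-.5)
    o=cv2.imread('pics/s9.png');cv2.polylines(o,[q.astype(np.int32)],True,(0,0,255),1);cv2.imwrite(f'pics/s9_{y}.png',o)
for t in [(-46,1,20),(15,1,20),(20,1,20)]: print(row(t,186))
```

```text
14.1 [-67.3   2.1  45.1] [ 0.6 -0.5  0.7]
pics/s9.png origin 210 187 scale 8
([-0.0708, -0.011, 0.0007, -0.0, 0.0003, -0.0], array([0.4938358 , 0.11643118, 0.045     ]))
([-0.273, -0.0322, 0.0008, -0.0, 0.0003, -0.0], array([0.55477023, 0.11360362, 0.045     ]))
([-0.2896, -0.034, 0.0008, -0.0, 0.0003, -0.0], array([0.55976486, 0.11337186, 0.045     ]))
```

View pics/s9_2.png

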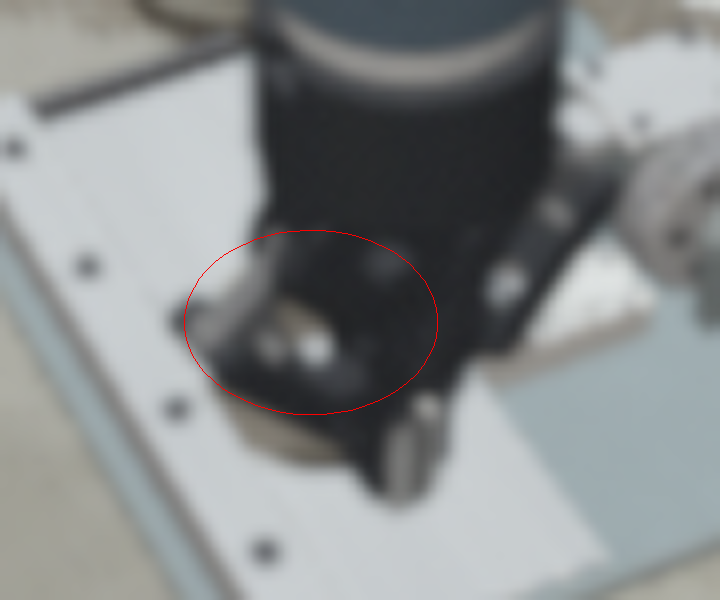

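View pics/s9_-3.png

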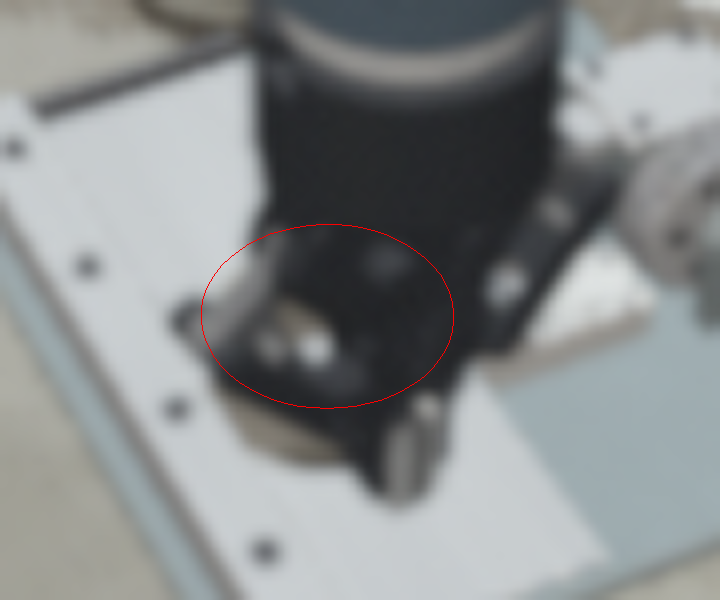

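Run:
```python
from h import *
m=arm.camera_model('scene');o=cv2.imread('pics/s9.png')
im=o
def P2(L): return ((w2px(m,[g2w(x) for x in L])-[210,187]+.5)*8-.5)
c=P2([(-50,37,34)])[0]; 
def big(col,y,x=-21):
    for z in (14,37):
        L=[(x+35*np.cos(t),y+35*np.sin(t),z) for t in np.linspace(0,2*np.pi,60)]
        cv2.polylines(o,[P2(L).astype(np.int32)],True,col,1)
cv2.polylines(o,[P2([(-108,37,34),(108,37,34)]).astype(np.int32)],False,(0,255,0),1)
big((0,0,255),2);big((255,0,0),-3)
cv2.imwrite('pics/s9d.png',cv2.resize(o[200:520,100:500],None,fx=1.9,fy=1.85))
```

```text
(no output)
```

View pics/s9d.png

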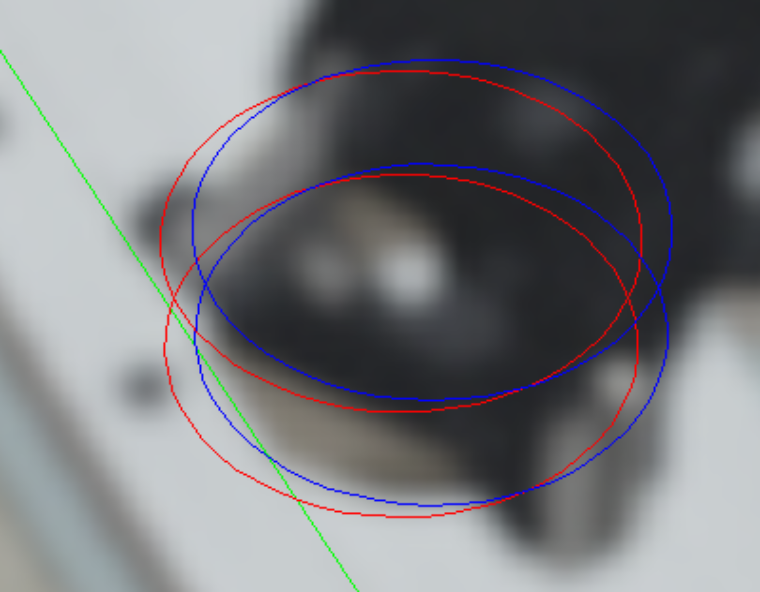

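Request:
jog_arm:
  rows:
    - [-0.02, -0.002, 0, 0, 0, 0]
    - [-0.04, -0.004, 0, 0, 0, 0]
    - [-0.06, -0.006, 0, 0, 0, 0]
    - [-0.06, -0.006, 0, 0, 0, 0]

```text
clock: 14.7
position: [0.4912, 0.1176, 0.0451]
orientation: [[-0.998, -0.058, 0.001], [-0.058, 0.998, -0.0], [-0.001, -0.0, -1.0]]
ft_force: [0.5, 0.2, -0.5]
width: 0.0001
```

```bash
python3 idx.py w10
python3 - <<'E'
from h import *
for t in [(-46,2,20),(15,2,20),(20,2,20)]: print(row(t,186))
E
```

```text
14.7 [-48.7   2.1  45.1] [ 0.5  0.2 -0.5]
gauge_mark [255.7 154.1] 0.93 [-34.6 -53.   27. ]
jaw_index [265.5 151.7] 0.83 [-28.3 -54.3  27. ]
diff [ 6.33568082 -1.33353402  0.        ]
pics/w10c.png origin 97 225 scale 8
([-0.0113, -0.0016, 0.0003, -0.0, 0.0002, -0.0001], array([0.49388215, 0.11743011, 0.045     ]))
([-0.2135, -0.0228, 0.0003, -0.0, 0.0002, -0.0001], array([0.55481658, 0.11460255, 0.045     ]))
([-0.2301, -0.0245, 0.0003, -0.0, 0.0002, -0.0001], array([0.55981121, 0.11437078, 0.045     ]))
```

View pics/w10.png

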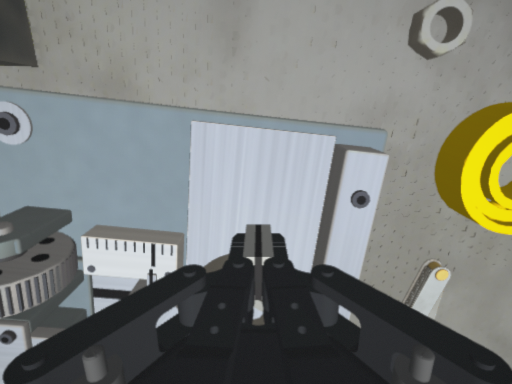

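Request:
jog_arm:
  rows:
    - [-0.02, -0.002, 0, 0, 0, 0]
    - [-0.04, -0.004, 0, 0, 0, 0]
    - [-0.06, -0.006, 0, 0, 0, 0]
    - [-0.08, -0.009, 0, 0, 0, 0]
    - [-0.08, -0.009, 0, 0, 0, 0]

```text
clock: 15.48
position: [0.5153, 0.1163, 0.0451]
orientation: [[-0.998, -0.058, 0.001], [-0.058, 0.998, 0.0], [-0.001, -0.0, -1.0]]
ft_force: [-0.1, -0.1, -0.7]
width: -0.0
```

```bash
python3 idx.py w11
python3 - <<'E'
from h import *
m=arm.camera_model('top');crop(arm.get_image('top'),272,200,100,100,6,'pics/t11.png')
crop(arm.get_image('scene'),255,225,90,75,8,'pics/s11.png')
for t in [(15,2,20),(19,2,20)]: print(row(t,186))
E
```

```text
15.47 [-24.6   1.9  45.1] [-0.1 -0.1 -0.7]
gauge_mark [218.6 154. ] 0.6 [-32.8 -53.2  27. ]
jaw_index [228.6 153.1] 0.72 [-26.9 -53.7  27. ]
diff [ 5.87330142 -0.49217527  0.        ]
pics/w11c.png origin 97 184 scale 8
pics/t11.png origin 222 150 scale 6
pics/s11.png origin 210 187 scale 8
([-0.1341, -0.0137, 0.0006, -0.0, 0.0002, -0.0001], array([0.55481658, 0.11460255, 0.045     ]))
([-0.1473, -0.0151, 0.0006, -0.0, 0.0002, -0.0001], array([0.55881228, 0.11441714, 0.045     ]))
```

View pics/w11.png

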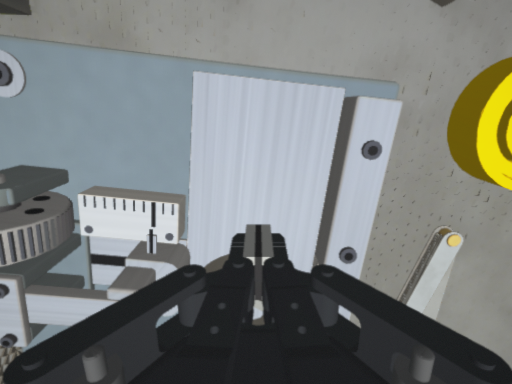

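View pics/s11.png

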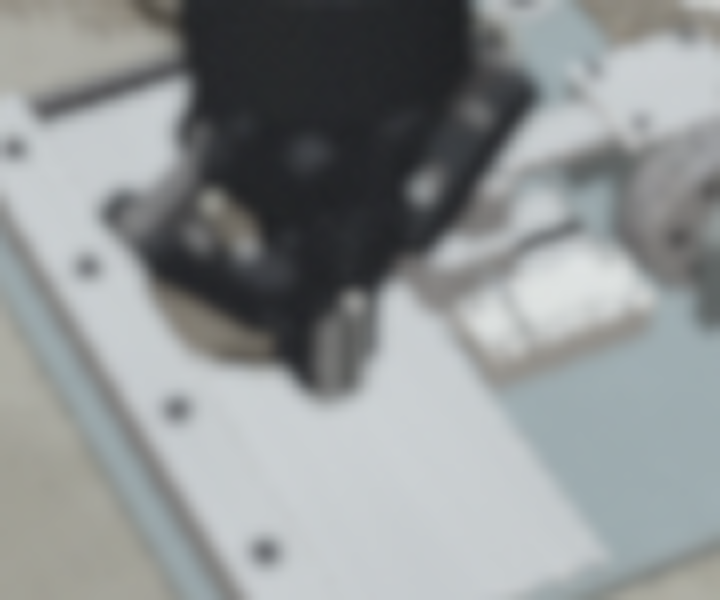

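Request:
jog_arm:
  rows:
    - [-0.02, -0.002, 0, 0, 0, 0]
    - [-0.04, -0.004, 0, 0, 0, 0]
    - [-0.06, -0.006, 0, 0, 0, 0]
    - [-0.08, -0.008, 0, 0, 0, 0]
    - [-0.1, -0.01, 0, 0, 0, 0]
    - [-0.12, -0.012, 0, 0, 0, 0]
    - [-0.138, -0.014, 0, 0, 0, 0]
    - [-0.147, -0.015, 0, 0, 0, 0]
    - [-0.147, -0.015, 0, 0, 0, 0]

```text
clock: 16.85
position: [0.5591, 0.1145, 0.0451]
orientation: [[-0.998, -0.058, 0.001], [-0.058, 0.998, 0.0], [-0.001, -0.0, -1.0]]
ft_force: [-0.7, 0.7, 0.8]
width: 0.0001
```

```bash
python3 idx.py w12
python3 - <<'E'
from h import *
crop(arm.get_image('scene'),255,225,90,75,8,'pics/s12.png')
E
```

```text
16.85 [19.3  2.1 45.1] [-0.7  0.7  0.8]
gauge_mark [135.5 152.5] 0.86 [-32.6 -53.5  27. ]
jaw_index [145.8 153.3] 0.61 [-27.6 -53.2  27. ]
diff [4.96722626 0.35014609 0.        ]
pics/w12c.png origin 94 100 scale 8
pics/s12.png origin 210 187 scale 8
```

View pics/s12.png

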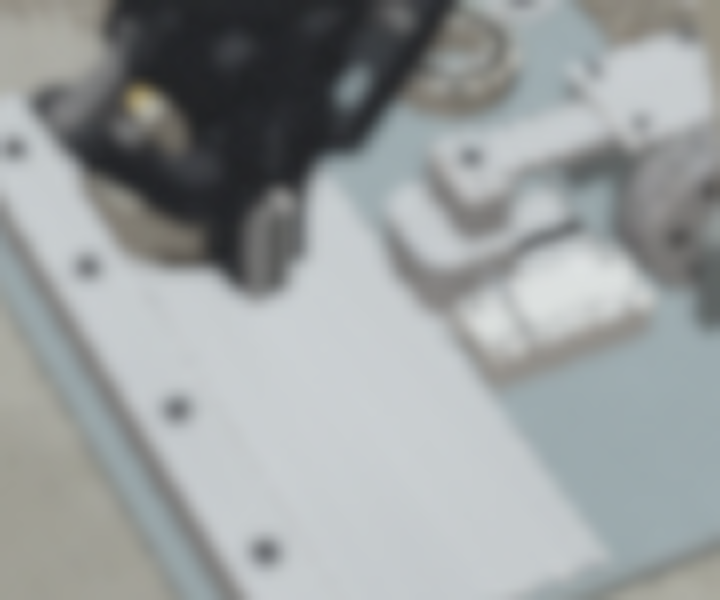

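View pics/w12.png

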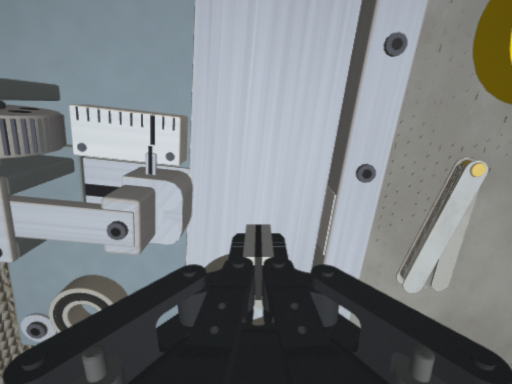

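Request:
jog_arm:
  rows:
    - [0.03, 0.003, 0, 0, 0, 0]
    - [0.08, 0.008, 0, 0, 0, 0]
    - [0.12, 0.012, -0.1, 0, 0, 0]
    - [0.14, 0.014, -0.25, 0, 0, 0]
    - [0.2, 0.02, -0.4, 0, 0, 0]
    - [0.35, 0.035, -0.5, 0, 0, 0]
    - [0.5, 0.05, -0.55, 0, 0, 0]
    - [0.6, 0.06, -0.6, 0, 0, 0]
    - [0.6, 0.06, -0.6, 0, 0, 0]

```text
clock: 18.18
position: [0.3757, 0.1222, 0.2262]
orientation: [[-0.998, -0.059, 0.002], [-0.059, 0.998, 0.0], [-0.002, 0.0, -1.0]]
ft_force: [0.4, 0.4, -0.5]
width: -0.0001
```

Run:
```python
from h import *
s=arm.get_state();print(s['clock'],w2g(s['position']).round(1),s['ft_force'].round(1))
crop(arm.get_image('scene'),260,222,130,100,6,'pics/s13.png')
m=arm.camera_model('top');crop(arm.get_image('top'),272,200,100,100,6,'pics/t13.png')
for n in ('scene','top'):
  m=arm.camera_model(n)
  for k,z in (('bearing',.014),('gauge_mark',.027),('jaw_index',.027)):
    for a in arm.place_of(n,k)[:4]: print(n,k,np.round(a['point'],1),round(a['confidence'],2),w2g(px2w(m,a['point'],z)).round(1))
```

```text
18.175 [-164.3    1.3  226.2] [ 0.4  0.4 -0.5]
pics/s13.png origin 195 172 scale 6
pics/t13.png origin 222 150 scale 6
scene bearing [200.4 175.6] 0.86 [161.5 110.8  14. ]
scene bearing [287.9 205.2] 0.8 [-108.1  141.    14. ]
scene bearing [307.6 288.3] 0.71 [-219.9   18.4   14. ]
scene bearing [209.  231.4] 0.64 [71.9  1.3 14. ]
scene gauge_mark [225.  269.6] 0.61 [-27.2 -48.4  27. ]
scene gauge_mark [202.1 299. ] 0.42 [   7.6 -149.4   27. ]
scene jaw_index [227.  272.9] 0.85 [-36. -52.  27.]
top bearing [277.3 185.5] 0.81 [-209.3  168.3   14. ]
top bearing [175.1 258.9] 0.58 [65.6 -5.  14. ]
top bearing [136.1 220.8] 0.57 [171.  103.9  14. ]
top gauge_mark [212.7 275. ] 0.66 [-35.8 -51.2  27. ]
top gauge_mark [197.8 254.6] 0.25 [ 0.9  3.1 27. ]
top jaw_index [213.9 277.2] 0.42 [-38.6 -56.9  27. ]
```

View pics/s13.png

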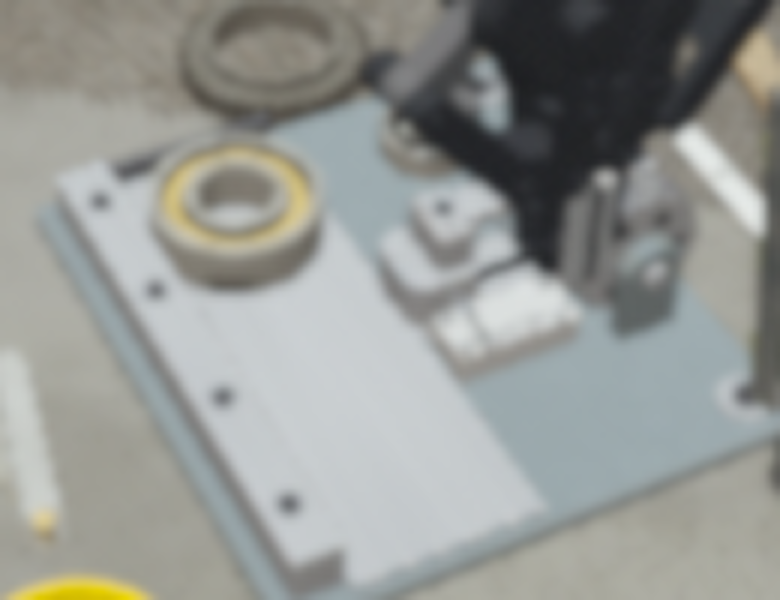

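View pics/t13.png

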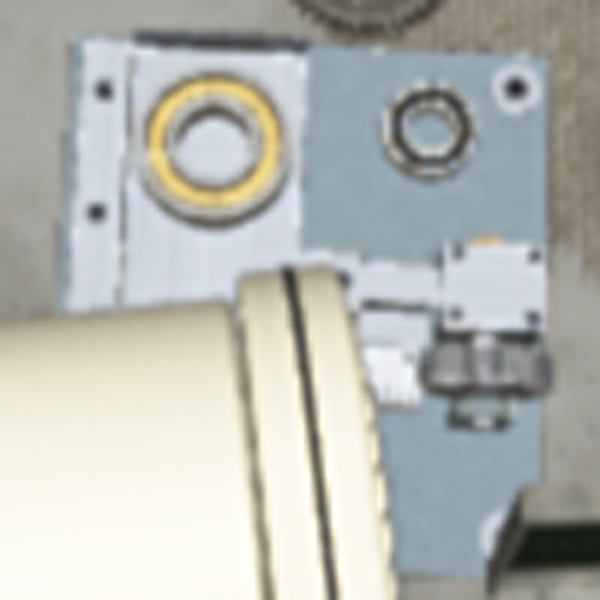

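Run:
```python
from h import *
m=arm.camera_model('top')
for x in (142,291,216): print(w2g(px2w(m,((148+.5)/6-.5+150,(x+.5)/6-.5+222),.030)).round(1),w2g(px2w(m,((148+.5)/6-.5+150,(x+.5)/6-.5+222),.037)).round(1))
print(((w2px(m,[g2w((66,37,14)),g2w((66,37,34))])-[222,150]+.5)*6-.5).round())
m=arm.camera_model('scene')
for c in ((157,195),(322,200)): print(w2g(px2w(m,((c[1]+.5)/6-.5+172,(c[0]+.5)/6-.5+195),.037)).round(1))
```

```text
[62.1 30.5 30. ] [60.2 30.1 37. ]
[ 64.9 -34.5  30. ] [ 63.1 -34.4  37. ]
[63.5 -1.8 30. ] [61.6 -2.  37. ]
[[129. 148.]
 [127. 136.]]
[76.3 26.2 37. ]
[ 44.5 -30.4  37. ]
```

Run:
```python
import cv2
o=cv2.imread('pics/w12c.png');print(o.shape)
```

```text
(480, 640, 3)
```

View pics/w12c.png

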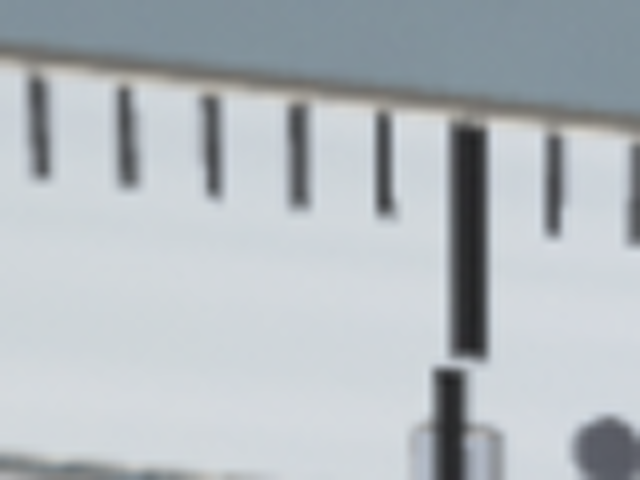

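Run:
```python
import cv2,numpy as np
a=[cv2.imread(f'pics/{n}c.png')[:,150:640] for n in ('w10','w11')]
cv2.imwrite('pics/cmp.png',cv2.resize(np.hstack(a),None,fx=.8,fy=.8))
```

```text
(no output)
```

View pics/cmp.png

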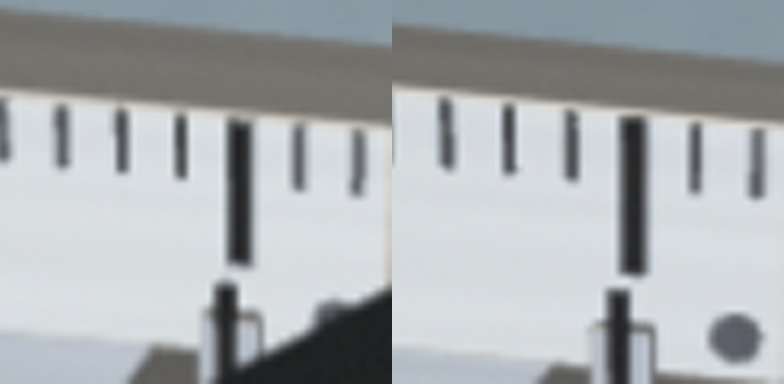

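Run:
```python
from h import *
print(row((40,-55,170),180))
```

```text
([-0.6494, -0.2561, 0.0976, -0.0001, -0.0006, 0.0522], array([0.57714757, 0.05650498, 0.195     ]))
```

Request:
jog_arm:
  rows:
    - [-0.15, -0.06, 0, 0, 0, 0.02]
    - [-0.33, -0.13, 0, 0, 0, 0.05]
    - [-0.5, -0.2, 0, 0, 0, 0.052]
    - [-0.65, -0.256, 0, 0, 0, 0.052]
    - [-0.65, -0.256, 0.09, 0, 0, 0.052]
    - [-0.65, -0.256, 0.09, 0, 0, 0.052]

```text
clock: 19.32
position: [0.5764, 0.0564, 0.1954]
orientation: [[-0.999, 0.046, -0.005], [0.046, 0.999, 0.0], [0.005, 0.0, -1.0]]
ft_force: [-0.5, -1.3, 0.9]
width: -0.0001
```

```bash
python3 idx.py w14
```

```text
19.32 [ 39.3 -55.2 195.4] [-0.5 -1.3  0.9]
gauge_mark [104.3 260. ] 0.57 [-33.3 -51.7  27. ]
jaw_index [110.  255.4] 0.66 [-27.9 -56.3  27. ]
diff [ 5.42211123 -4.57148297  0.        ]
pics/w14c.png origin 209 73 scale 8
```

View pics/w14c.png

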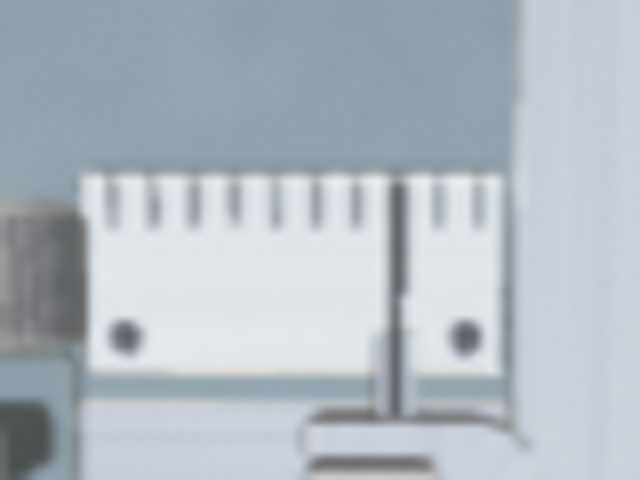

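View pics/w14.png

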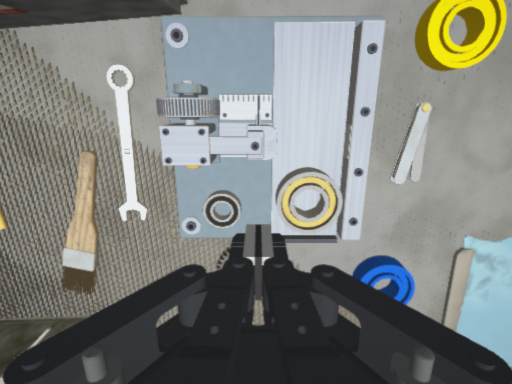

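Run:
```python
from h import *
m=arm.camera_model('wrist')
print('bearing',[ (a['confidence'],w2g(px2w(m,a['point'],.014)).round(1)) for a in arm.place_of('wrist','bearing')[:4]])
print(w2g(px2w(m,(202,310),.037)))
print(arm.get_state()['clock']); print(arm.sign_off())
```

```text
bearing [(0.76, array([-98.5, 133.9,  14. ])), (0.61, array([71.8,  1.1, 14. ])), (0.58, array([178.3,  98.7,  14. ]))]
[68.41866725  2.55436703 37.        ]
19.525
the job is handed in; nothing more can be done
None
```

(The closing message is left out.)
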